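Load the sample-bottle rinser through its spring flaps

ROBOT

A 6-joint arm with a two-finger parallel gripper is mounted at the origin on the work surface. World frame = base frame: x ahead of the robot, y to its left, z up, the work surface at z = 0. Lengths are in m, angles in rad, forces in N, time in s.
With the tool pointing down it reaches from about 0.3 to 0.775 m from the base axis. Payload 14.6 kg.
Tool frame: the origin (TCP) lies midway between the tips of the shut fingers; the grasp point (between the pads) lies 19 mm behind it (pinch_z is the distance from the TCP to the grasp point, in m); z points along the fingers, y is the line along which they close (so a half turn about z gives the same grasp; the last joint's range is limited). The gripper opens to 85 mm and grips with 20 to 120 N. Pads are 22 mm wide; open, the fingers measure 114 mm over their backs; the gripper's body (76 mm by 85 mm) begins 54 mm behind the grasp point. The pads swing forward as they close: fully open they stand 13 mm farther back than shut.
Start: joints at [1.213, 0.3, 1.521, -0, 1.321, -0.067], TCP at [0.158, 0.527, 0.231] pointing down, gripper open.
Joint ranges: [-3.03, 3.03], [-0.79, 2.21], [0.23, 2.52], [-1.04, 4.18], [0, 3.07], [-2.55, 2.55]. Speed limits (rad/s): [2.22, 2.22, 2.57, 3.14, 3.14, 3.14].

INTERFACE

Orientations are given as a unit quaternion [x, y, z, w].
In Python, from bench import * gives the robot as it stands. Calls block until the motion is done:
- goto(position, orientation): joint-space move of the TCP to a pose.
- line_to(position, rotation=None, velocity=0.15): straight line of the TCP; rotation=None keeps the orientation; velocity is the mean speed in m/s.
- move_joints(angles): joint-space move.
- set_gripper(opening): finger opening in m; the grip force is fixed at half the most; returns when the fingers have stopped.
- pause(seconds).
- inverse_kinematics(position, orientation): joint angles nearest the present ones, or None.
- grab_frame(name): name is "scene" or "top"; returns the picture (384x512x3 uint8, red, green, blue); there is no depth.
- get_calibration(name): a dict with "mtx" (3x3 intrinsics, pixels), "k1" (the pictures are not rectified: a ray, as slopes to the right and down, at radius r is drawn at 1 + k1 r^2 times it, then the intrinsics apply), "rvec" (rotation vector, rad) and "tvec" (3), from world to camera coordinates, as OpenCV has them. Camera axes: x right, y down, z forward; pixel columns grow to the right and rows downward; lengths in m; the calibration is good to about 2 mm. A picture is of the moment at which its call begins. get_calibration takes no time and is no camera call.
A pose or a line that the arm cannot do raises PlanningError and nothing moves.
- job_done(): hands the job in; it is judged then, once.
Readings, each from a call of its own:
- current_t(): time.
- current_qpos(): joint angles.
- current_dq(): joint speeds.
- current_effort(): joint torques, N m.
- current_eef_pos(): TCP position.
- current_ee_rot(): TCP orientation.
- current_wrist_force(): force on the tool from outside, world axes, zero at the start.
- current_ft_torque(): the same for the moment, N m.
- current_finger_gap(): finger opening in m.
- current_finger_force(): force on a finger pad.
Only numpy, scipy, OpenCV 4.12 (cv2) and the standard library are available. Lean on these libraries where they do the work, as an engineer would, in place of code of your own. Each camera call takes 0.05 s, during which the arm holds its last target. There are 200 camera calls.

TASK

Load the rinser: lay every sample bottle on the infeed tray of the lane for its length (short bottles go in the lane with the shorter tray, long bottles in the lane with the longer tray) and push it through the spring flap until it is wholly inside and the flap has swung shut behind it; no bottle may be lowered into a lane over the walls. Only when all bottles are in, swing the valve lever all the way over to start the rinse. Leave the beaker and the amber reagent bottle where they stand.

Things in the scene. Friction and masses are not known exactly. Their poses are not given: they have to be found in the camera images.
- short1_mid (a point): centre (half-way along, across and up) of a short white plastic sample bottle lying on its side: square body 44 x 44 mm, round grey cap (34 mm across, 17 mm long) at one end, 80 mm long over all. x points along the bottle to the cap, z up. About 0.1 kg. May be absent (None). Short and long bottles differ only in length (80 and 120 mm)
- short2_mid (a point): centre (half-way along, across and up) of a short white plastic sample bottle lying on its side: square body 44 x 44 mm, round grey cap (34 mm across, 17 mm long) at one end, 80 mm long over all. x points along the bottle to the cap, z up. About 0.1 kg. May be absent (None). Short and long bottles differ only in length (80 and 120 mm)
- short3_mid (a point): centre (half-way along, across and up) of a short white plastic sample bottle lying on its side: square body 44 x 44 mm, round grey cap (34 mm across, 17 mm long) at one end, 80 mm long over all. x points along the bottle to the cap, z up. About 0.1 kg. May be absent (None). Short and long bottles differ only in length (80 and 120 mm)
- long1_mid (a point): centre (half-way along, across and up) of a long white plastic sample bottle lying on its side: square body 44 x 44 mm, round grey cap (34 mm across, 17 mm long) at one end, 120 mm long over all. x points along the bottle to the cap, z up. About 0.1 kg. May be absent (None). Short and long bottles differ only in length (80 and 120 mm)
- long2_mid (a point): centre (half-way along, across and up) of a long white plastic sample bottle lying on its side: square body 44 x 44 mm, round grey cap (34 mm across, 17 mm long) at one end, 120 mm long over all. x points along the bottle to the cap, z up. About 0.1 kg. May be absent (None). Short and long bottles differ only in length (80 and 120 mm)
- long3_mid (a point): centre (half-way along, across and up) of a long white plastic sample bottle lying on its side: square body 44 x 44 mm, round grey cap (34 mm across, 17 mm long) at one end, 120 mm long over all. x points along the bottle to the cap, z up. About 0.1 kg. May be absent (None). Short and long bottles differ only in length (80 and 120 mm)
- lane_short: steel rinse lane for short bottles, fixed. Origin on the bench under the middle of the shut flap; x points into the lane (push this way), z up. Before the flap an open infeed tray, 95 mm long (x = -95 to 0), 64 mm wide, floor 6 mm above the bench; flared guide walls only over its last 35 mm (inner faces at y = +-42 mm narrowing to +-28). The lanes differ in tray length (95, 150 mm); which is nearer the robot varies
- lane_long: steel rinse lane for long bottles, fixed. Origin on the bench under the middle of the shut flap; x points into the lane (push this way), z up. Before the flap an open infeed tray, 150 mm long (x = -150 to 0), 64 mm wide, floor 6 mm above the bench; flared guide walls only over its last 35 mm (inner faces at y = +-42 mm narrowing to +-28). The lanes differ in tray length (95, 150 mm); which is nearer the robot varies
- lane_short_row (a point): point on the floor of the short-bottle lane, 30 mm behind its flap (lane x = 30, y = 0, z = 6 mm). Lane 54 mm wide (wider on the hinge side for the first 75 mm), walls up to 56 mm above the bench, end at lane x = 455: three bottles fit in a row, later ones pushing earlier ones on. Open above to lane x = 125, then two guard bars lengthwise at 56-62 mm; spray head 110 mm high beyond the end
- lane_long_row (a point): point on the floor of the long-bottle lane, 30 mm behind its flap (lane x = 30, y = 0, z = 6 mm). Lane 54 mm wide (wider on the hinge side for the first 75 mm), walls up to 56 mm above the bench, end at lane x = 455: three bottles fit in a row, later ones pushing earlier ones on. Open above to lane x = 125, then two guard bars lengthwise at 56-62 mm; spray head 110 mm high beyond the end
- flap_short (a joint): spring flap of the short-bottle lane: black plate 57 mm wide, 44 mm high, upright hinge at lane x = 0, y = +36 mm. 0 = shut, up to 1.5 rad = swung inwards; never outwards. Spring 0.015 N m shut, 0.05 open. Its edge sweeps a 57 mm radius; it shuts once bottle and pusher are clear of that. Nothing is above it: a pusher held from above can follow the bottle through
- flap_long (a joint): spring flap of the long-bottle lane: black plate 57 mm wide, 44 mm high, upright hinge at lane x = 0, y = +36 mm. 0 = shut, up to 1.5 rad = swung inwards; never outwards. Spring 0.015 N m shut, 0.05 open. Its edge sweeps a 57 mm radius; it shuts once bottle and pusher are clear of that. Nothing is above it: a pusher held from above can follow the bottle through
- valve_base: grey block of the rinse valve (70 x 50 x 25 mm), fixed; origin on the bench under its middle, x = the direction in which the lever is thrown
- valve_tip (a point): centre of the black ball (26 mm across) at the end of the valve lever; the lever turns about an axis along the block's y, 22 mm above the bench over the block's middle, with the ball 80 mm from it
- valve (a joint): angle of the valve lever: 0 = off, leaning 0.5 rad to the block's -x; 1.0 rad = on, leaning 0.5 rad to +x. It stays where it is left; about 1 N at the ball moves it
- beaker: white beaker, 76 mm across and 100 mm high, standing by; origin under its middle. Leave alone
- reagent: amber reagent bottle, 64 mm across and 130 mm high, standing by; origin under its middle. Leave alone
Not all that is in view belongs to the job. What is shaped like the part that bears long2_mid but pink or purple is not meant.

How it is judged:
By the outcome, as a careful person would: the job done as asked, in the order asked, and still so for the second after the job is handed in, with the robot touching nothing.
Of short1, short2, short3, long1, long2, long3 only 4 to 6 are there at a start; the rules pass over those that are not, and their reading is None.
At some moment in a run one of short1, short2, short3, long1, long2, long3 may be knocked a few centimetres aside while the robot is not near it.
Once in a run the grip may slacken for a moment while it holds something.
It also fails if it takes over 210 s, if anything falls off the work surface, if the arm or the gripper's body presses on something with over 40 N, if the wrist force passes 120 N, or if a joint passes its speed limit or range.

## Working session

There is one attempt and no reset: what is moved stays moved. The work goes in short steps, each a Python script; the robot and the scene stay as the last script left them, time stands still between calls to the robot, and variables do not carry over. Pictures are saved under pics/ and viewed, at most 14 in all, crops included, and the job is handed in when it is done.

```bash
mkdir -p pics; ls
python3 - <<'E'
from bench import *
import cv2
for n in("scene","top"):
    f=grab_frame(n); cv2.imwrite(f"pics/{n}0.png",f[:,:,::-1]); cv2.imwrite(f"pics/{n}0b.png",cv2.resize(f[:,:,::-1],(800,600),interpolation=cv2.INTER_CUBIC))
    print(get_calibration(n))
print(current_t(),current_ee_rot())
E
```

```text
pics
{'mtx': array([[467.4041452 ,   0.        , 254.41555838],
       [  0.        , 467.4041452 , 187.68273622],
       [  0.        ,   0.        ,   1.        ]]), 'k1': -0.1295382293715761, 'rvec': array([ 1.97103644,  1.1016752 , -0.55517097]), 'tvec': array([-0.16738482, -0.18221609,  1.89376382])}
{'mtx': array([[386.6097974 ,   0.        , 257.13114298],
       [  0.        , 386.6097974 , 199.0750739 ],
       [  0.        ,   0.        ,   1.        ]]), 'k1': -0.12597943338979373, 'rvec': array([ 2.13171335, -2.18874301,  0.11134396]), 'tvec': array([-0.09580795,  0.49112217,  1.10511211])}
0.1 [ 1.44885949e-01  9.89448206e-01 -5.39026082e-04 -1.35613888e-04]
```

View pics/scene0b.png

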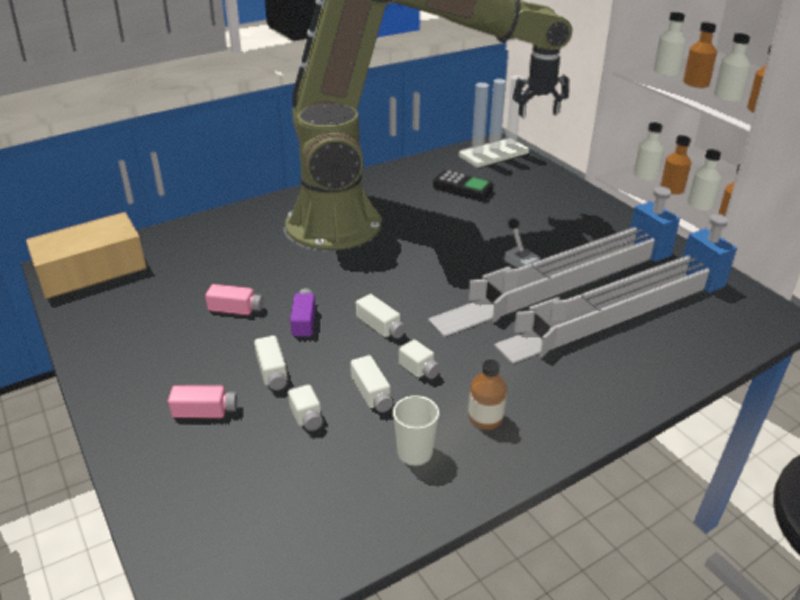

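View pics/top0b.png

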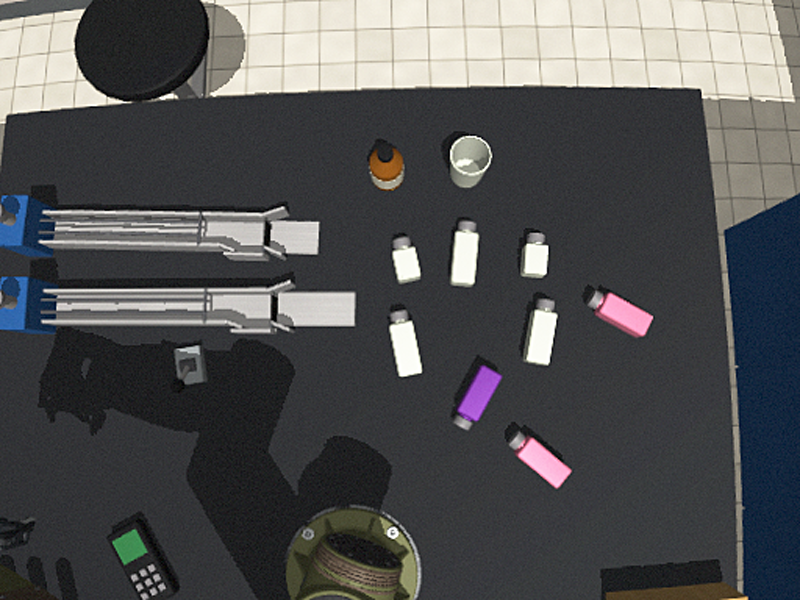

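The scene shows five white sample bottles (top view, 800x600 px): long at (465,253), (405,342), (541,331); short at (405,260), (535,255). The pink and purple ones at (622,312), (541,460) and (478,392) are decoys. Lanes run to the left (+y). The short tray is the far one at (295,238) and the long tray the near one at (317,308). The valve is at (190,368).

```bash
cat > h.py <<'E'
from bench import *
import numpy as np, cv2
def cal(n):
    c=get_calibration(n); R=cv2.Rodrigues(c["rvec"])[0]
    return c["mtx"],np.array([c["k1"],0,0,0,0]),R,c["tvec"]
def ray(n,px):
    K,d,R,t=cal(n)
    p=np.atleast_2d(np.float64(px)); r0=(p-K[:2,2])/K[0,0]; r=r0.copy()
    for _ in range(20): r=r0/(1+d[0]*(r**2).sum(1,keepdims=True))
    return -R.T@t, np.c_[r,np.ones(len(r))]@R
def plane(n,px,z):
    c,v=ray(n,px); return (c+v*((z-c[2])/v[:,2])[:,None])[:,:2]
def tri(pa,pb):
    (a,u),(b,v)=ray("scene",pa),ray("top",pb); u,v=u[0],v[0]
    s=np.linalg.lstsq(np.c_[u,-v],b-a,rcond=None)[0]; p,q=a+s[0]*u,b+s[1]*v
    return (p+q)/2,np.linalg.norm(p-q)
def proj(n,P):
    K,d,R,t=cal(n); return cv2.projectPoints(np.float64(P).reshape(-1,1,3),cv2.Rodrigues(R)[0],t,K,d)[0][:,0]
def bottles(f=None,ymax=0.03,zb=0.0):
    "list of (mid xy, yaw to the cap, width, body length)"
    if f is None: f=grab_frame("top")
    h=cv2.cvtColor(f,cv2.COLOR_RGB2HSV)
    m=((h[...,1]<45)&(h[...,2]>205)).astype(np.uint8)
    out=[]
    for c in cv2.findContours(m,cv2.RETR_EXTERNAL,cv2.CHAIN_APPROX_NONE)[0]:
        if not 200<cv2.contourArea(c)<1800: continue
        w=plane("top",c[:,0],0.044+zb)
        if not(w[:,0].max()<0.66 and w[:,0].min()>0.2 and -0.45<w[:,1].mean()<ymax): continue
        (cx,cy),(a,b),_=r=cv2.minAreaRect(np.float32(w)); 
        B=cv2.boxPoints(r); e=B[1]-B[0]; g=B[2]-B[1]
        L=e if np.hypot(*e)>np.hypot(*g) else g; u=L/np.hypot(*L); l=np.hypot(*L)
        def val(s):
            P=np.r_[np.array([cx,cy])+s*u*(l/2+0.011),0.036+zb]; x,y=proj("top",P)[0].round().astype(int)
            return f[y-1:y+2,x-1:x+2].mean()
        if val(1)<val(-1): u=-u
        mid=np.array([cx,cy])+u*0.0085
        out.append((mid,np.arctan2(u[1],u[0]),min(a,b),max(a,b),val(1) if 0 else c[:,0].mean(0).round()))
    return out
E
python3 - <<'E'
from h import *
np.set_printoptions(precision=4,suppress=True)
f=cv2.imread("pics/top0.png")[:,:,::-1]
print("cam",ray("top",[[0,0]])[0])
for b in bottles(f): print(*b)
# bright regions at lanes, and brown/amber
s=0.64
pts={"short tray corners":[(318,222),(319,255),(271,222),(271,255)],"long":[(355,292),(355,327),(278,292),(277,327)]}
for k,v in pts.items(): print(k,plane("top",np.array(v)*s,0.006))
print("block",plane("top",np.array([(190,366)])*s,0.025))
b=cv2.resize(f[105:300,90:235],None,fx=4,fy=4,interpolation=cv2.INTER_CUBIC)[:600]
cv2.imwrite("pics/c1.png",b[:,:,::-1])
E
```

```text
cam [ 0.3628 -0.1163  1.1517]
[ 0.4259 -0.1124] 0.17146073 0.04114780202507973 0.09499352425336838 [259. 223.]
[ 0.4438 -0.3677] -0.22275652 0.04175618663430214 0.10252474248409271 [347. 214.]
[ 0.5874 -0.1175] 0.16976751 0.04169736057519913 0.06276347488164902 [260. 168.]
[ 0.5889 -0.3632] -0.058962364 0.04145868122577667 0.05976934731006622 [343. 164.]
[ 0.5955 -0.2301] -0.13131905 0.04171067103743553 0.10064274072647095 [297. 164.]
short tray corners [[0.6701 0.0505]
 [0.6043 0.0489]
 [0.6734 0.1433]
 [0.6073 0.143 ]]
long [[ 0.5299 -0.0199]
 [ 0.4626 -0.0187]
 [ 0.5342  0.1292]
 [ 0.4664  0.1313]]
block [[0.3946 0.2955]]
```

View pics/c1.png

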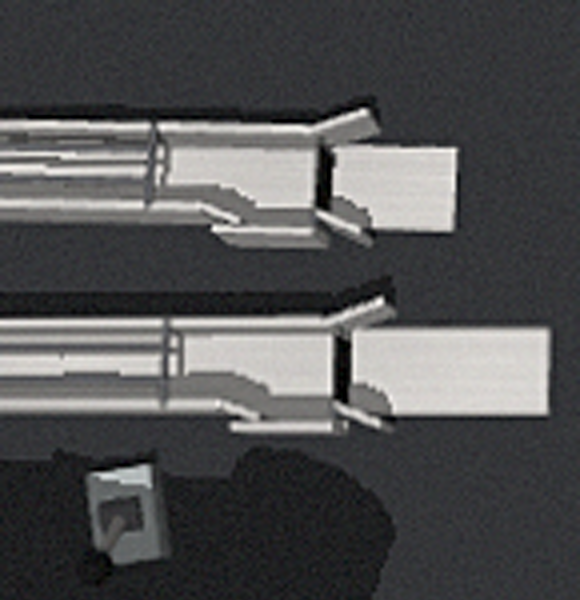

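The crop confirms five white bottles and no pink or purple among them. The trays' free ends are at about crop x=457 (far, short) and x=549 (near, long). The valve ball is at (97,567), below its block at (125,512), so the throw is roughly along world +x. Next I fit the trays and triangulate the ball.

Run:
```python
from h import *
np.set_printoptions(precision=4,suppress=True)
f=cv2.imread("pics/top0.png")[:,:,::-1]; g=f.mean(2)
for n,x0,x1,yr in(("short",187,200,(138,166)),("long",192,222,(183,213))):
    m=np.zeros(g.shape,np.uint8); m[yr[0]:yr[1],x0:x1+12]=g[yr[0]:yr[1],x0:x1+12]>140
    top=[];bot=[]
    for x in range(x0,x1):
        col=g[yr[0]:yr[1],x]; i=np.where(col>120)[0]; 
        def edge(a,b): return a+(120-col[a])/(col[b]-col[a])*(b-a)
        top.append((x,yr[0]+edge(i[0]-1,i[0]))); bot.append((x,yr[0]+edge(i[-1]+1,i[-1])))
    end=[]
    for y in range(int(top[-1][1])+3,int(bot[-1][1])-2):
        i=np.where(g[y,x1:x1+30]<120)[0][0]+x1; end.append((i-1+(g[y,i-1]-120)/(g[y,i-1]-g[y,i]),y))
    T,B,E=[plane("top",p,0.006) for p in(top,bot,end)]
    l=lambda P:np.polyfit(P[:,1],P[:,0],1)
    t,b=l(T),l(B); ye=np.median(E[:,1]); print(n,"edges slope",t[0],b[0],"x at end",np.polyval(t,ye),np.polyval(b,ye),"y end",ye, np.polyfit(E[:,0],E[:,1],1)[0])
# outer wall edge slope at z=.056 (far wall top outer edge)
for n,yr in(("short",(128,145)),("long",(178,192))):
    pts=[]
    for x in range(95,165):
        col=g[yr[0]:yr[1],x]; i=np.where(col>110)[0]
        if len(i): pts.append((x,yr[0]+i[0]))
    P=plane("top",pts,0.056); print(n,np.polyfit(P[:,1],P[:,0],1))
s=cv2.imread("pics/scene0.png")
bt=np.array([90+97/4,105+567/4])
gs=s.mean(2)[130:155,315:345]; ys,xs=np.where(gs<35); print("ball scene",xs.mean()+315,ys.mean()+130,len(xs))
print(tri([328.5,143.5],bt))
c=np.array([(90,475),(152,466),(168,553),(107,562)])/4+np.array([90,105])
print(plane("top",c,0.025))
cv2.imwrite("pics/c2.png",cv2.resize(np.hstack([s[125:185,300:370],np.clip(f[210:270,95:165,::-1]*2.5,0,255).astype(np.uint8)]),None,fx=5,fy=5,interpolation=cv2.INTER_CUBIC))
```

```text
short edges slope 0.04789297532958633 0.08100288991275288 x at end 0.6724091376965544 0.606053355064257 y end 0.05057830117645383 -0.04471723325327609
long edges slope 0.0254101954429047 0.02720057632558305 x at end 0.5313650855604497 0.4655149915856956 y end -0.01796338643154373 -0.0466850208880679
short [0.0616 0.6689]
long [0.0103 0.5353]
ball scene 328.76 145.6 25
(array([0.359 , 0.2951, 0.0877]), np.float64(0.002832306706731784))
[[0.4263 0.3238]
 [0.432  0.276 ]
 [0.3675 0.2636]
 [0.3616 0.3102]]
```

View pics/c2.png

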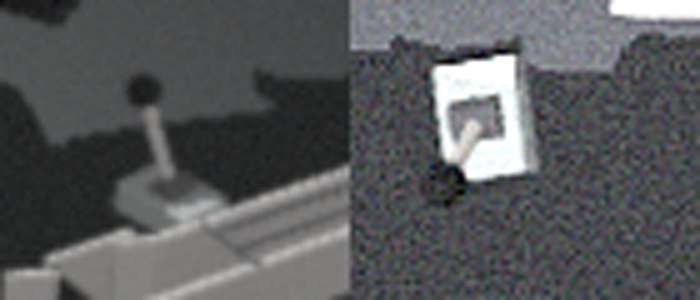

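The ball triangulates to (0.359, 0.295, 0.088), which fits the expected 92 mm height. The tray widths come out at 66 mm against 64, and the bottle sizes also match. I'll take the first bottle now: the short one at (0.587, -0.118).

```bash
cat >> h.py <<'E'
from scipy.spatial.transform import Rotation as Ro
LANE={}
for n,e,s,L in(("short",(.6392,.0506),.05,.095),("long",(.4984,-.018),.022,.150)):
    x=np.array([s,1])/np.hypot(s,1); LANE[n]=(np.array(e)+x*L,x)
def lane(n,lx,z): o,x=LANE[n]; return list(o+x*lx)+[z]
def quat(a):
    c,s=np.cos(a),np.sin(a); return Ro.from_matrix(np.array([[c,s,0],[s,-c,0],[0,0,-1.]])).as_quat()
UP=0.22
def fetch(n,k):
    "pick the k-th bottle of that length (farthest +y first) and lay it on its tray"
    bs=sorted([b for b in bottles() if (b[3]>.08)==(n=="long")],key=lambda b:-b[0][1])
    b=bs[k]; print("pick",n,b[0].round(4),round(float(b[1]),3),b[2:4],len(bs))
    assert .036<b[2]<.048 and (.056<b[3]<.07 or .09<b[3]<.11)
    u=np.array([np.cos(b[1]),np.sin(b[1])]); g=b[0]-u*.0085
    la=np.arctan2(*LANE[n][1][::-1]); best=None
    for h in(0,np.pi):
      for m in(0,np.pi):   # m: cap forward, or backward if the wrist needs it
        q1=inverse_kinematics(list(g)+[UP],quat(b[1]+h)); lx=(-.052 if n=="short" else -.075)+(-.0085 if not m else .0085)
        q2=inverse_kinematics(lane(n,lx,UP),quat(la+h+m))
        if q1 is None or q2 is None: continue
        c=max(abs(q1[5]),abs(q2[5]))+2*(m>0)
        if best is None or c<best[0]: best=(c,h,m,lx)
    _,h,m,lx=best; print("wrist",best)
    set_gripper(.07); goto(list(g)+[UP],quat(b[1]+h)); line_to(list(g)+[.05],velocity=.25); line_to(list(g)+[.006],velocity=.08)
    set_gripper(0.03); g1=current_finger_gap()
    line_to(list(g)+[UP],velocity=.25); goto(lane(n,lx,UP),quat(la+h+m))
    print("gap",g1,current_finger_gap())
    if not .038<current_finger_gap()<.05: print("GRIP LOST"); return False
    line_to(lane(n,lx,.06),velocity=.2); line_to(lane(n,lx,.014),velocity=.06)
    print("Fz",current_wrist_force()[2],"gap",current_finger_gap())
    set_gripper(.056); line_to(lane(n,lx,.15),velocity=.25); return True
def push(n,end=.064):
    r=quat(np.arctan2(*LANE[n][1][::-1])+PH(n))
    st=-.110 if n=="short" else -.155
    set_gripper(0); goto(lane(n,st-.012,.15),r); line_to(lane(n,st-.012,.022),velocity=.2)
    F=0
    for x in np.arange(st+.02,end,.02).tolist()+[end]:
        line_to(lane(n,x,.022),velocity=.08); f=np.abs(current_wrist_force()); F=max(F,f.max())
        if f.max()>25: print("STOP force",x,current_wrist_force()); return False
    print("pushed, max force",F); line_to(lane(n,end,.15),velocity=.2); return True
def PH(n):
    la=np.arctan2(*LANE[n][1][::-1]); d=[]
    for h in(0,np.pi):
        q=inverse_kinematics(lane(n,-.12,.15),quat(la+h)); d.append(9 if q is None else np.abs(np.array(q)-current_qpos()).max())
    return (0,np.pi)[int(np.argmin(d))]
def snap(name,box=None,f=3,cam="top"):
    p=grab_frame(cam)
    if box: p=p[box[1]:box[3],box[0]:box[2]]
    cv2.imwrite(f"pics/{name}.png",cv2.resize(p[:,:,::-1],None,fx=f,fy=f,interpolation=cv2.INTER_CUBIC))
E
python3 - <<'E'
from h import *
print(LANE)
fetch("short",0); set_gripper(0)
goto([.45,-.05,.3],current_ee_rot()); snap("p1",(90,100,350,290)); print(current_t())
E
```

```text
{'short': (array([0.64394407, 0.14548147]), array([0.04993762, 0.99875234])), 'long': (array([0.5016992 , 0.13196371]), array([0.02199468, 0.99975809]))}
pick short [ 0.5874 -0.1175] 0.17 (0.04169736057519913, 0.06276347488164902) 2
wrist (np.float64(1.1364372910623661), 0, 0, -0.0605)
gap 0.04359853935590374 0.043575838710930015
Fz -1.1281184091980065 gap 0.04327466774137562
11.5583
```

View pics/p1.png

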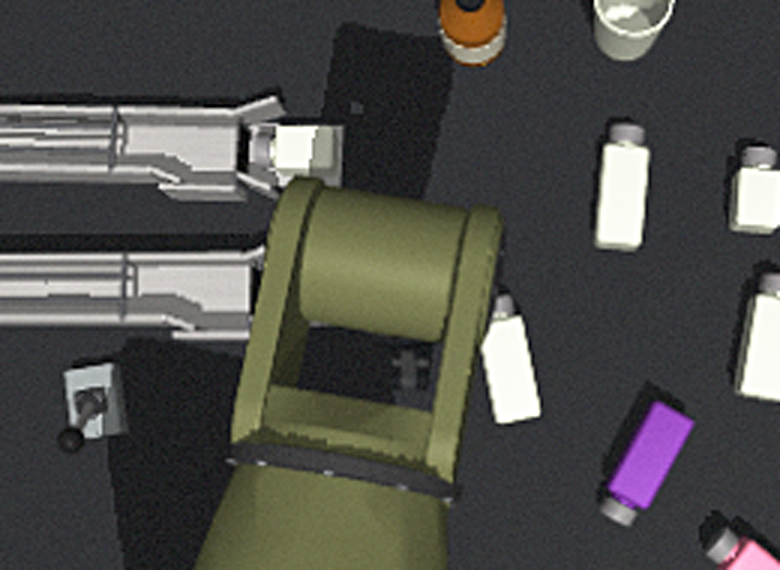

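The short bottle lies straight on the far tray at crop (295,150), cap towards the flap. Next is the push, with a check afterwards.

Run:
```python
from h import *
print(push("short"))
goto([.3,-.25,.35],current_ee_rot()); snap("p2",(60,90,350,290),2.7); print(current_t())
```

```text
pushed, max force 1.549053936501896
True
20.2583
```

View pics/p2.png

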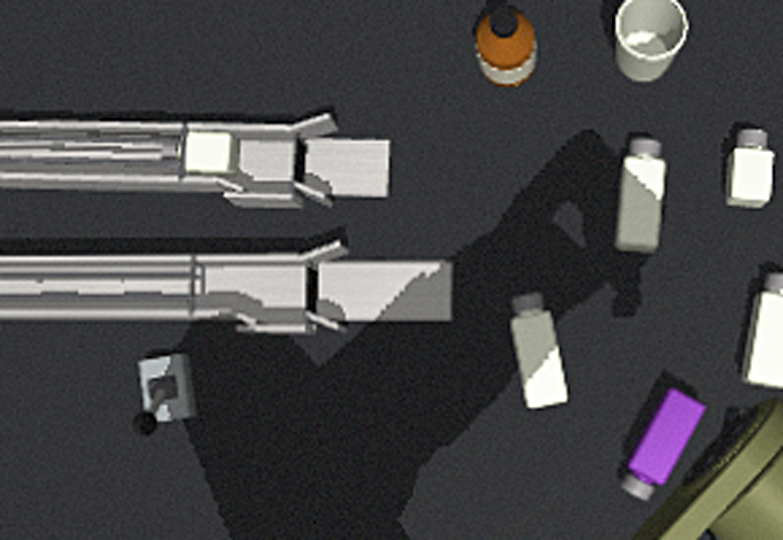

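The first short bottle is inside at crop (210,152) and the flap is shut, black edge at (298,160). Next is the second short bottle, measured from the start pose to keep shadows off it.

```bash
cat >> h.py <<'E'
def home(): move_joints([1.213,.3,1.521,0,1.321,-.067])
def cycle(n):
    home()
    if fetch(n,0): ok=push(n); print(n,ok,current_t()); return ok
E
python3 - <<'E'
from h import *
if cycle("short"):
    home(); snap("p3",(60,90,350,290),2.7)
    for b in bottles(): print(*b)
print(current_t())
E
```

```text
pick short [ 0.623  -0.3521] -0.135 (0.0418577566742897, 0.05930544063448906) 1
wrist (np.float64(1.135022966331027), 0, 0, -0.0605)
gap 0.043358718850825366 0.04346516090907821
Fz 0.3532595633730141 gap 0.04314919383064774
pushed, max force 1.6260755564389386
short True 40.7583
[ 0.42590761 -0.11218633] 0.16913691 0.04144037142395973 0.09503235667943954 [259. 223.]
[ 0.44356792 -0.3675946 ] -0.22275662 0.04175618663430214 0.10195265710353851 [346. 215.]
[ 0.59547242 -0.23008189] -0.12591437 0.041918814182281494 0.10069088637828827 [297. 164.]
42.975
```

View pics/p3.png

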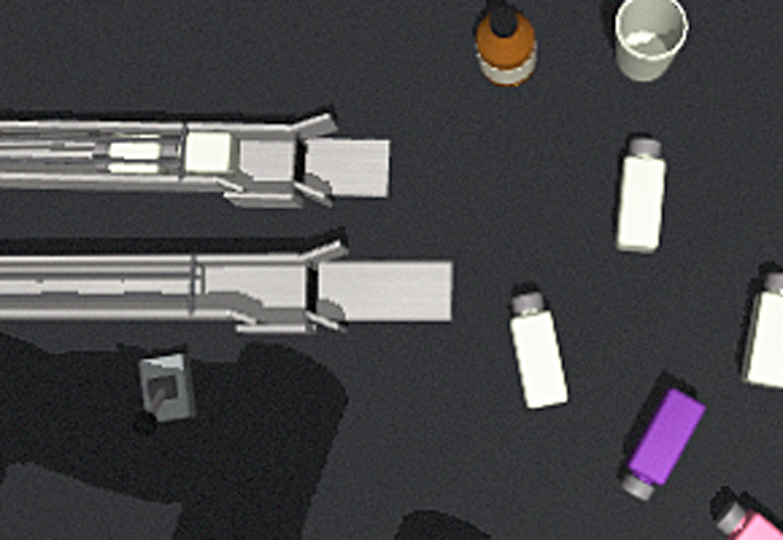

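Both short bottles are in, at crop (135,152) and (210,152), and the far flap is shut at (298,160). The second one had been knocked by a few centimetres and the fresh measurement handled it. The remaining long bottles are at (640,195), (538,350) and the one on the right edge.

Run:
```python
from h import *
if cycle("long"):
    home(); snap("p4",(60,90,350,290),2.7)
print(current_t())
```

```text
pick long [ 0.4259 -0.1124] 0.171 (0.04114780202507973, 0.09499352425336838) 3
wrist (np.float64(1.0484932011176067), 0, 0, -0.08349999999999999)
gap 0.04347077906426877 0.0435693998525762
Fz -1.0368106341586565 gap 0.04370314305042715
pushed, max force 1.0590702554004034
long True 60.2
62.0167
```

View pics/p4.png

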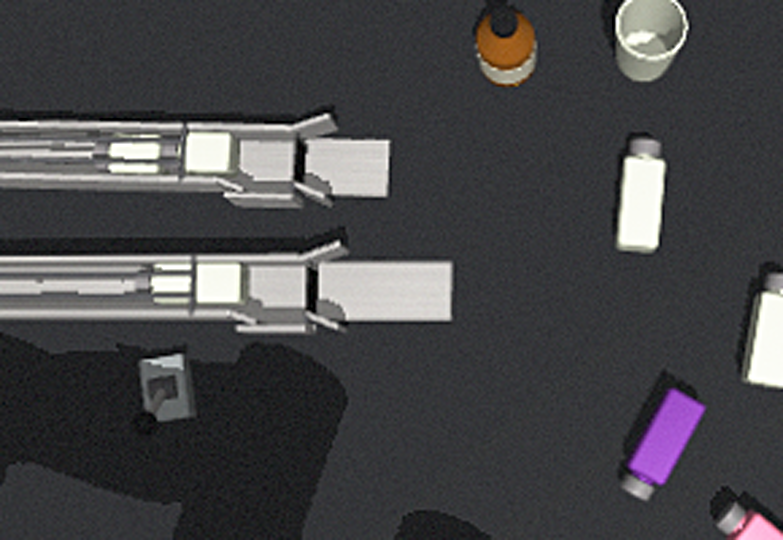

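The long bottle is inside the near lane, at crop (195,283), with its flap shut at (312,290). The last two long ones come next, and if a cycle fails the script stops.

Run:
```python
from h import *
if cycle("long"): cycle("long")
home(); snap("p5",(60,90,350,290),2.7)
for b in bottles(): print(*b)
print(current_t())
```

```text
pick long [ 0.5956 -0.2302] -0.131 (0.041975367814302444, 0.10046164691448212) 2
wrist (np.float64(1.2719371266565735), 0, 0, -0.08349999999999999)
gap 0.04341394493508618 0.0434307581581408
Fz -0.5057491554150947 gap 0.04358747456528388
pushed, max force 1.3962108978138381
long True 80.0083
pick long [ 0.4436 -0.3676] -0.223 (0.04175618663430214, 0.10195265710353851) 1
wrist (np.float64(1.0303587414420772), 0, 0, -0.08349999999999999)
gap 0.04321254049615928 0.04318358037410524
Fz -1.510324502021501 gap 0.043149118355589704
pushed, max force 1.625943372637114
long True 100.1583
102.025
```

View pics/p5.png

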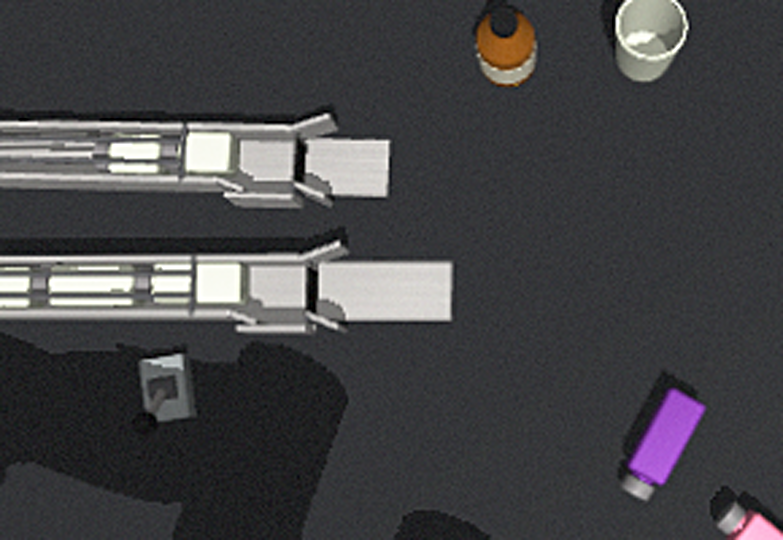

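All five bottles are in their lanes. Both flaps show shut, black edges at crop (298,160) and (312,290), and the beaker and reagent bottle have not moved. Next is the valve.

Run:
```python
from h import *
d=np.array([np.cos(.12),np.sin(.12)]); C=np.array([.397,.293])
P=lambda s,z:list(C+d*s)+[z]
set_gripper(0)
hs=[]
for h in(0,np.pi):
    q=inverse_kinematics(P(-.09,.2),quat(.12+h)); hs.append(99 if q is None else abs(q[5]))
r=quat(.12+(0,np.pi)[int(np.argmin(hs))]); print(hs)
goto(P(-.09,.2),r); line_to(P(-.09,.075),velocity=.15); f0=current_wrist_force()
for s in np.arange(-.075,.030,.005):
    line_to(P(s,.075),velocity=.05); f=(current_wrist_force()-f0)[:2]@d
    print(round(s,3),round(float(f),1),end="; ")
    if f<-6: break
line_to(P(s-.03,.075),velocity=.1); line_to(P(s-.03,.2),velocity=.2)
move_joints([0.3,.3,1.521,0,1.321,-.067]); snap("p6",(90,180,190,290),5); snap("p6s",(290,110,390,190),5,"scene"); print(current_t())
a,b=cv2.imread("pics/p6.png"),cv2.imread("pics/p6s.png")
cv2.imwrite("pics/p6j.png",cv2.resize(np.hstack([a[:400],b]),(800,320)))
```

```text
[np.float64(2.1053455284132934), np.float64(1.0362471251765006)]
-0.075 -0.0; -0.07 -0.2; -0.065 0.5; -0.06 1.0; -0.055 0.5; -0.05 0.5; -0.045 0.6; -0.04 -0.7; -0.035 -0.3; -0.03 -0.5; -0.025 0.4; -0.02 -0.8; -0.015 0.5; -0.01 0.4; -0.005 -0.2; 0.0 -0.5; 0.005 0.5; 0.01 -1.0; 0.015 0.5; 0.02 -21.5; 111.85
```

View pics/p6j.png

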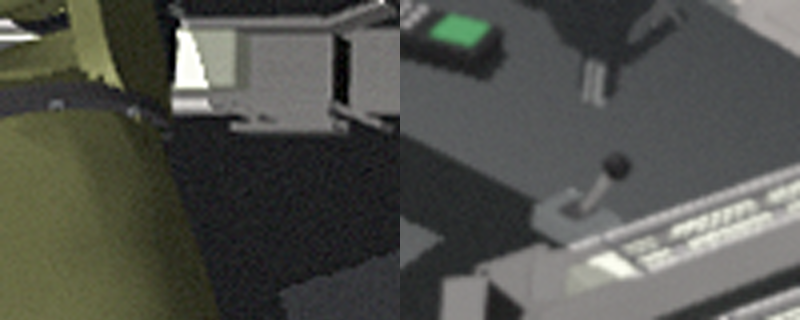

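The stop was hit at 21.5 N, and the scene crop shows the lever leaning the other way with the ball at (617,165). I'll check that against the expected "on" position and hand in.

Run:
```python
from h import *
d=np.array([np.cos(.12),np.sin(.12)]); C=np.array([.397,.293])
print("seen",[344.2,151.2],"on at",*[ (s,proj("scene",np.r_[C+d*.08*np.sin(s),.022+.08*np.cos(s)])[0].round(1)) for s in(.3,.4,.5)])
home(); f=grab_frame("top"); cv2.imwrite("pics/p7.png",cv2.resize(f[90:290,60:350,::-1],None,fx=2.7,fy=2.7,interpolation=cv2.INTER_CUBIC)); print(current_t(), len(bottles(f)))
```

```text
seen [344.2, 151.2] on at (0.3, array([339.4, 148.5])) (0.4, array([340.8, 150. ])) (0.5, array([342.2, 151.6]))
113.6667 0
```

View pics/p7.png

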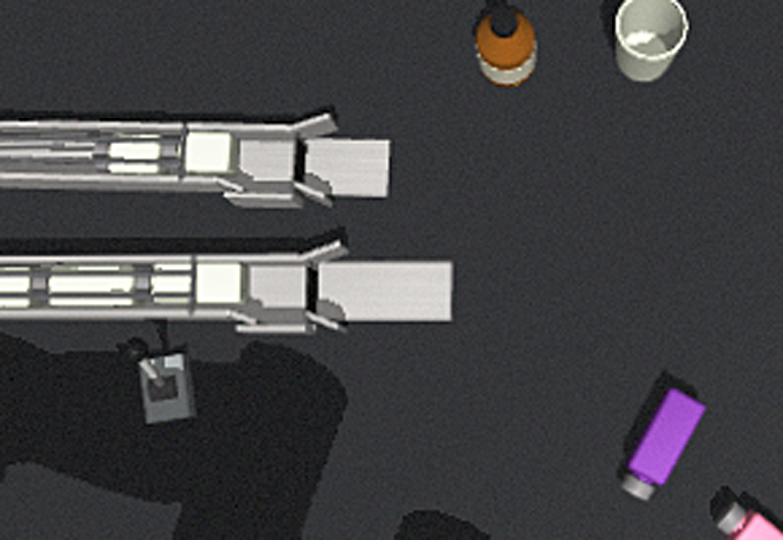

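The ball is now on the far side of its block at (135,350), in line with fully on. Both flaps are shut and all the bottles are inside.

```bash
python3 -c "
from bench import *
print(job_done())"
```

```text
the job is handed in; nothing more can be done
None
```

I pushed all five white bottles (two short, three long) through their flaps into the right lanes, both flaps shut behind them, then swung the valve lever to its stop and handed the job in at about 114 s; the beaker and reagent bottle were not touched.

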